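# Mark the loaded measuring stages

### The arm

A 6-joint arm with a two-finger parallel gripper is mounted at the origin on the work surface. World frame = base frame: x ahead of the robot, y to its left, z up, the work surface at z = 0. Lengths are in m, angles in rad, forces in N, time in s.
With the tool pointing down it reaches from about 0.25 to 0.775 m from the base axis. Payload 4 kg.
Tool frame: the origin (TCP) lies midway between the tips of the shut fingers; the grasp point (between the pads) lies 19 mm behind it; z points along the fingers, x is the direction in which the jaws open and shut, and the axes are right-handed (so a half turn about z gives the same grasp; the last joint's range is limited). The gripper opens to 85 mm and grips with 20 to 120 N. Pads are 22 mm wide; open, the fingers measure 114 mm over their backs; the gripper's body (76 mm by 85 mm) begins 54 mm behind the grasp point. The pads swing forward as they close: fully open they stand 13 mm farther back than shut.
Start: joints at [1.003, 0.087, 1.371, -0, 1.684, -0.103], TCP at [0.247, 0.492, 0.231] pointing down, gripper open.
Joint ranges: [-3.1, 3.1], [-0.76, 2.03], [0.27, 2.55], [-1.08, 4.22], [0.17, 2.65], [-2.57, 2.57]. Speed limits (rad/s): [2.79, 2.79, 3.14, 3.14, 3.14, 3.14].

### API

Orientations are given as a unit quaternion [x, y, z, w].
In Python, from bench import ctrl gives the robot as it stands.
- The arm moves only by the tool arm_command, never from a script. Its argument "rows" is a list of rows, each a list of 3 entries, a list of its own where there are three numbers: the opening, from 0 (shut) to 1 (fully open), then the shift along the tool's x, y, z in mm, then the turn about the tool's z in degrees. A call has exactly 10 rows; each row shifts and turns the pose as measured when the row begins, along the tool's axes as they then stand; what a row does not reach is not made up. A row lasts 1/10 s, in which the tool goes at most 50 mm and 8.59 degrees, less where a joint would pass 70% of its speed; a pose out of reach is approached as far as the arm can. A call is refused whole if a number of a shift passes 50 or a number of a turn 8.59, either way. A call with a gripper value outside its range is refused whole. The fingers move at their own pace and stop on an object; the grip force is fixed at half the most. Time passes only in rows, so rows that do not move let the fingers close, or fill a call up. It gives the time, the measured TCP pose, the force and the opening at its end, in the units of the state.
- ctrl.observe(): the state, without advancing time (a new reading comes with each control period).
- ctrl.capture(name): name is "scene" or "top"; returns a dict with "image" (384x512x3 uint8, blue, green, red), "intrinsics" (3x3 intrinsics, pixels), "k1" (the pictures are not rectified: a ray, as slopes to the right and down, at radius r is drawn at 1 + k1 r^2 times it, then the intrinsics apply), "origin" and "rotation" of the camera in the world. Camera axes: x right, y down, z forward; pixel columns grow to the right and rows downward; lengths in m; the calibration is good to about 2 mm. A picture is of the moment at which its call begins. There is no depth.
- ctrl.hand_in(): hands the job in, once; it reports no verdict.
The state is a dict: "time": time; "joints": joint angles; "joint_velocities": joint speeds; "joint_torque": joint torques, N m; "tool_pos": TCP position; "eef_rot": TCP orientation; "ft_force": force on the tool from outside, world axes, zero at the start; "ft_torque": the same for the moment, N m; "grip_width": opening from 0.0 (shut) to 1.0 (fully open).
Only numpy, scipy, OpenCV 4.12 (cv2) and the standard library are available. Lean on these libraries where they do the work, as an engineer would, in place of code of your own. Each camera call takes 0.05 s, during which the arm holds its last target.

### The job

Two of the three measuring stages on the optical table have an amber sample jar on their pad. With the fingertips, flip the flag of each of these two stages right over its hinge, away from the robot, until it lies fully down on the far side with its orange face up; leave the empty stage's flag showing white. Only push the flags lightly: do not pinch, lift or shift the stages, do not push or pick up the jars, and leave everything else on the table where it is.

Things in the scene. Friction and masses are not known exactly. Their poses are not given: they have to be found in the camera images.
- breadboard: fixed black board lying on the table, 240 (x) x 700 (y) x 10 mm thick, on which the three stages stand in a row. Origin at the centre of its underside.
- stage_a: the first loaded stage, loose on the black board (origin 10 mm above the table): grey steel plate 100 (x) x 130 (y) x 14 mm, 0.9 kg. Origin at the centre of its underside, x roughly away from the robot, y left, z up. Black rubber pad 44 mm across at y = +38 mm, top 17 mm above the origin, with an amber jar on it. Stages stand in any order left to right, over 15 mm apart, turned up to 15 degrees.
- flag_a_pivot (a point): centre of the flag's hinge on stage a, fixed on the stage at x = 0, y = -32 mm, 72 mm above the stage's origin (82 mm above the table); axes as the stage's. The hinge axis is the stage's y axis, between two aluminium posts 14 x 6 mm, 80 mm tall, at y = -59 and -5 mm. Between flag and base plate is free air.
- flag_a_edge (a point): middle of the free edge of the flag on stage a, 65 mm from the pivot, turning with the flag. The flag is a stiff flat paddle, from 3 to 65 mm from the hinge axis, 42 mm wide, 5 mm thick (the point lies at mid-thickness), 35 g; one face white, the other orange.
- flag_a (a joint): angle of the flag on stage a, rad: 0 = lying level with its free edge towards the robot (stage -x), white face up; pi/2 = upright; 3.14 = level on the far side (stage +x), orange face up. Hard stops at 0 and 3.14. Slightly stiff hinge (0.02 N m): the flag stays at any angle and does not fall; 1 N at its edge moves it.
- stage_b: the second loaded stage, loose on the black board (origin 10 mm above the table): grey steel plate 100 (x) x 130 (y) x 14 mm, 0.9 kg. Origin at the centre of its underside, x roughly away from the robot, y left, z up. Black rubber pad 44 mm across at y = +38 mm, top 17 mm above the origin, with an amber jar on it. Stages stand in any order left to right, over 15 mm apart, turned up to 15 degrees.
- flag_b_pivot (a point): centre of the flag's hinge on stage b, fixed on the stage at x = 0, y = -32 mm, 72 mm above the stage's origin (82 mm above the table); axes as the stage's. The hinge axis is the stage's y axis, between two aluminium posts 14 x 6 mm, 80 mm tall, at y = -59 and -5 mm. Between flag and base plate is free air.
- flag_b_edge (a point): middle of the free edge of the flag on stage b, 65 mm from the pivot, turning with the flag. The flag is a stiff flat paddle, from 3 to 65 mm from the hinge axis, 42 mm wide, 5 mm thick (the point lies at mid-thickness), 35 g; one face white, the other orange.
- flag_b (a joint): angle of the flag on stage b, rad: 0 = lying level with its free edge towards the robot (stage -x), white face up; pi/2 = upright; 3.14 = level on the far side (stage +x), orange face up. Hard stops at 0 and 3.14. Slightly stiff hinge (0.02 N m): the flag stays at any angle and does not fall; 1 N at its edge moves it.
- stage_c: the empty stage, loose on the black board (origin 10 mm above the table): grey steel plate 100 (x) x 130 (y) x 14 mm, 0.9 kg. Origin at the centre of its underside, x roughly away from the robot, y left, z up. Black rubber pad 44 mm across at y = +38 mm, top 17 mm above the origin, empty. Stages stand in any order left to right, over 15 mm apart, turned up to 15 degrees.
- flag_c_pivot (a point): centre of the flag's hinge on stage c, fixed on the stage at x = 0, y = -32 mm, 72 mm above the stage's origin (82 mm above the table); axes as the stage's. The hinge axis is the stage's y axis, between two aluminium posts 14 x 6 mm, 80 mm tall, at y = -59 and -5 mm. Between flag and base plate is free air.
- flag_c_edge (a point): middle of the free edge of the flag on stage c, 65 mm from the pivot, turning with the flag. The flag is a stiff flat paddle, from 3 to 65 mm from the hinge axis, 42 mm wide, 5 mm thick (the point lies at mid-thickness), 35 g; one face white, the other orange.
- flag_c (a joint): angle of the flag on stage c, rad: 0 = lying level with its free edge towards the robot (stage -x), white face up; pi/2 = upright; 3.14 = level on the far side (stage +x), orange face up. Hard stops at 0 and 3.14. Slightly stiff hinge (0.02 N m): the flag stays at any angle and does not fall; 1 N at its edge moves it.
- jar_a: amber glass sample jar with a white cap, 32 mm across, 45 mm tall, 60 g, standing loose on the pad of stage a. Origin at the centre of its underside, z up.
- jar_b: amber glass sample jar with a white cap, 32 mm across, 45 mm tall, 60 g, standing loose on the pad of stage b. Origin at the centre of its underside, z up.
- beaker: small clear glass beaker, 60 mm across at the rim, 70 mm tall, behind the stages. Origin at the centre of its underside.
- lens_mount: round lens in a black ring on a steel post with a round foot, 97 mm tall, foot 52 mm across, behind the stages. Origin at the centre of its underside.
- driver: screwdriver with a blue handle, 160 mm long, lying at the left. Origin below its middle, x along its length.
- parts_tray: blue parts tray, 90 x 130 x 30 mm, behind the stages on the left. Origin at the centre of its underside.
There are look-alikes about, which are no part of the job. What is shaped like the jar_b but red is not meant.

How it is judged:
By the outcome, as a careful person would: the job done as asked, in the order asked, and still so for the second after the job is handed in, with the robot touching nothing.
It also fails if it takes over 48 s, if anything falls off the work surface, if the arm or the gripper's body presses on something with over 40 N, if the wrist force passes 120 N, or if a joint passes its speed limit or range.

## Working session

There is one attempt and no reset: what is moved stays moved. The work goes in short steps, Python scripts to look and compute and a tool call to move; the robot and the scene stay as the last step left them, time stands still between calls to the robot, and variables do not carry over. Pictures are saved under pics/ and viewed, and the job is handed in when it is done.

Besides the shell and the picture viewer there is one more tool, called after "Request:" as name([rows], argument=value, ...), one row to a line, values as JSON. arm_command: Moves the arm, as the interface text tells. Its arguments: {"type":"object","properties":{"rows":{"type":"array"}},"required":["rows"]}

```bash
ls; mkdir -p pics; python3 - <<'E'
from bench import ctrl
import cv2,pickle
s=ctrl.observe(); print(s)
for n in("scene","top"):
    c=ctrl.capture(n); cv2.imwrite(f"pics/{n}0.png",c["image"]); pickle.dump(c,open(f"{n}0.pkl","wb"))
    print(n,c["intrinsics"],c["k1"],c["origin"],c["rotation"])
E
```

```text
pics
{'time': 0.0, 'joints': array([ 1.00286334e+00,  8.79989988e-02,  1.37227883e+00,  1.91166827e-05,
        1.68358423e+00, -1.03090457e-01]), 'joint_velocities': array([-0.00062085, -0.00036407, -0.00056841,  0.00014599, -0.00171139,
        0.0005362 ]), 'joint_torque': array([-7.70600909e-04, -3.51873887e+01, -3.13267422e+01, -1.78337882e-04,
        1.10252429e-02,  3.45119581e-06]), 'tool_pos': array([0.24628088, 0.49122351, 0.2301026 ]), 'eef_rot': array([ 8.50963654e-01,  5.25223355e-01, -1.02592639e-03,  4.84886830e-04]), 'ft_force': array([-0.3847473 ,  0.18086888,  0.34202096]), 'ft_torque': array([ 0.02310805, -0.03375303,  0.0515564 ]), 'grip_width': 1.0023983810634256}
scene [[387.65761541   0.         257.89814586]
 [  0.         387.65761541 191.79703234]
 [  0.           0.           1.        ]] -0.060705392315921626 [ 0.96760814 -0.287323    0.82123738] [ 0.86583187  0.38275478 -0.12950359 -0.295064  ]
top [[461.34280505   0.         255.57172704]
 [  0.         461.34280505 190.09182593]
 [  0.           0.           1.        ]] -0.12237370973561129 [0.23617359 0.13042951 1.42863133] [ 0.7139824  -0.69026357  0.08399825 -0.08191237]
```

View pics/scene0.png

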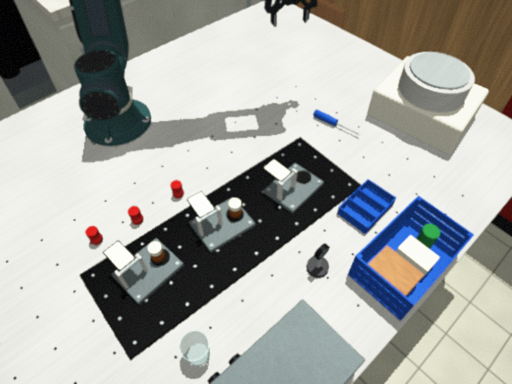

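View pics/top0.png

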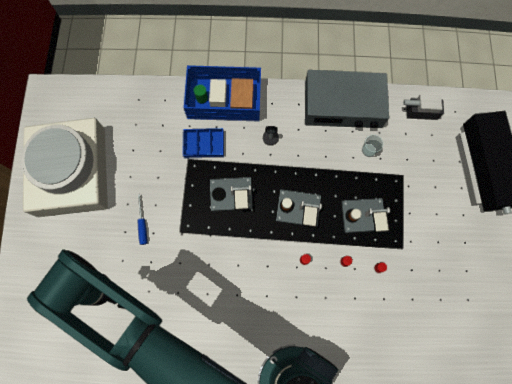

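Top view: the empty stage has a bare black pad at (219,194). Loaded stages are in the middle, jar at (287,205), and on the right, jar at (356,214). The red look-alike jars are at (305,259), (346,261) and (380,267) and stand in front of the board. I'll crop in close next.

```bash
cat > h.py <<'E'
import numpy as np,cv2,pickle
from scipy.spatial.transform import Rotation as R
def load(n): return pickle.load(open(n,"rb"))
def rotm(c):
    r=np.array(c["rotation"]); return r if r.shape==(3,3) else R.from_quat(r).as_matrix()
def proj(c,P):
    P=np.atleast_2d(P); M=rotm(c); q=(P-c["origin"])@M
    s=q[:,:2]/q[:,2:]; r2=(s**2).sum(1,keepdims=True); s=s*(1+c["k1"]*r2)
    K=np.array(c["intrinsics"]); return s*[K[0,0],K[1,1]]+[K[0,2],K[1,2]]
def ray(c,uv,z):
    K=np.array(c["intrinsics"]); d=(np.array(uv,float)-[K[0,2],K[1,2]])/[K[0,0],K[1,1]]
    s=d.copy()
    for _ in range(20): s=d/(1+c["k1"]*(s@s))
    v=rotm(c)@np.array([s[0],s[1],1]); o=np.array(c["origin"]); return o+v*(z-o[2])/v[2]
E
python3 - <<'E'
from h import *
t=load("top0.pkl");s=load("scene0.pkl")
for uv in [(219,194),(287,205),(356,214)]: print(ray(t,uv,0.03))
cr=t["image"][160:280,175:410]; cv2.imwrite("pics/c_top.png",cv2.resize(cr,None,fx=3.4,fy=3.4,interpolation=cv2.INTER_CUBIC))
cr=s["image"][140:310,80:340]; cv2.imwrite("pics/c_sc.png",cv2.resize(cr,None,fx=3,fy=3,interpolation=cv2.INTER_CUBIC))
E
```

```text
[0.55488463 0.24520465 0.03      ]
[0.52723715 0.03302922 0.03      ]
[ 0.50586233 -0.18208626  0.03      ]
```

View pics/c_top.png

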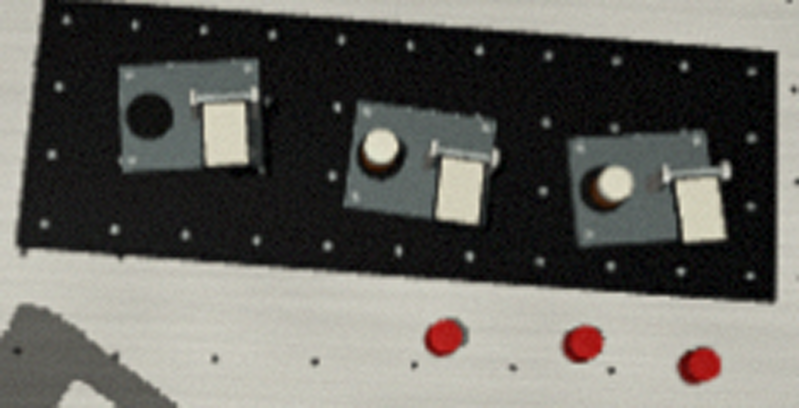

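View pics/c_sc.png

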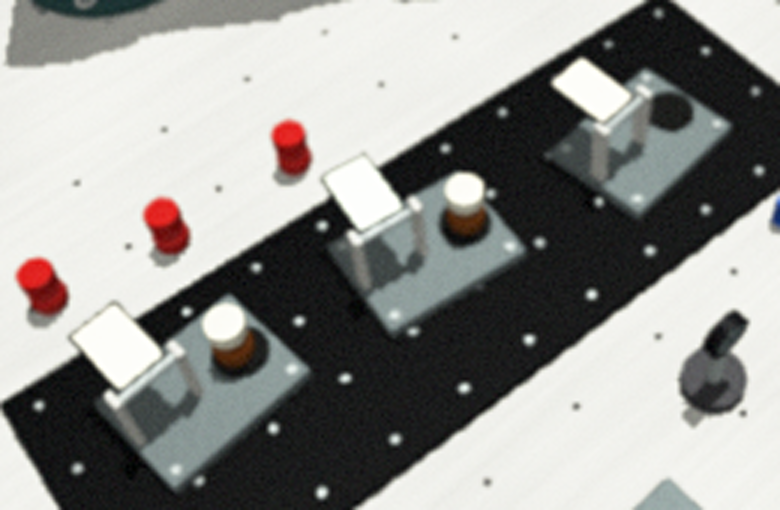

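Both crops agree: the middle and right stages carry amber jars, the left stage is empty, and all three flags lie towards the robot, white up. Next I fit the stage poses.

```bash
cat > fit.py <<'E'
from h import *
from scipy.optimize import least_squares
t=load("top0.pkl");s=load("scene0.pkl")
FL,FR,NL,NR=[50,65,14],[50,-65,14],[-50,65,14],[-50,-65,14]
obs={
"M":dict(t=[(FL,358,101),(FR,497,120),(NL,344,207)],s=[(FR,392,334),(FL,526,248),(NR,328,248)],tf=[(21,435,217),(-21,480,225)],sf=[(-21,322,182),(21,364,153)]),
"R":dict(t=[(FL,568,138),(FR,705,131),(NL,580,247)],s=[(FR,178,489),(FL,310,372),(NR,97,403)],tf=[(21,684,243),(-21,727,240)],sf=[(-21,70,340),(21,113,302)]),
"E":dict(t=[(FL,119,67),(FR,258,60),(NL,125,172)],s=[(FR,638,216),(FL,733,126)],tf=[(21,204,167),(-21,248,164)],sf=[(-21,552,88),(21,583,58)])}
def w(p,P):
    x,y,a=p[:3]; P=np.array(P)/1000; c,q=np.cos(a),np.sin(a)
    return np.array([x+c*P[0]-q*P[1],y+q*P[0]+c*P[1],P[2]+.010])
def fl(th,dy,r=65,off=2.5): return [-r*np.cos(th)+off*np.sin(th),-32+dy,72+r*np.sin(th)+off*np.cos(th)]
if __name__=="__main__":
  for k,o in obs.items():
    def f(p):
        e=[]
        for cam,key,sc,of in((t,"t",3.4,(175,160)),(s,"s",3,(80,140))):
            for P,u,v in o[key]: e+=list(proj(cam,w(p,P))[0]-(np.array([u+.5,v+.5])/sc+of-.5))
            for dy,u,v in o[key+"f"]: e+=list(proj(cam,w(p,fl(p[3],dy)))[0]-(np.array([u+.5,v+.5])/sc+of-.5))
        return e
    r=least_squares(f,[.52,{"M":0.,"R":-.2,"E":.2}[k],0,0]); print(k,r.x.round(4),np.degrees(r.x[2:]).round(1),"rms",np.sqrt(np.mean(r.fun**2)).round(2)); print(r.fun.round(1))
    p=r.x
    print(" pivot",w(p,[0,-32,72]).round(4),"edge",w(p,fl(p[3],0,off=0)).round(4),"jar",w(p,[0,38,17]).round(4))
  for uv in[(305,259),(346,261),(380,267)]: print("red",ray(t,uv,.045).round(3))
  print("tool axes",R.from_quat([8.50963654e-01,5.25223355e-01,-1.02592639e-03,4.84886830e-04]).as_matrix().round(3))
E
python3 fit.py
```

```text
M [ 0.5245 -0.0022 -0.0921  0.0887] [-5.3  5.1] rms 0.66
[-0.7 -0.8 -0.5 -1.3 -0.3 -0.7 -0.8  0.5  0.1 -0.1  0.  -0.2  0.1  0.2
 -0.8 -0.4 -1.5 -0.6 -0.3  0.5]
 pivot [ 0.5216 -0.0341  0.082 ] edge [ 0.4571 -0.0281  0.0878] jar [0.528  0.0356 0.027 ]
R [ 0.5077 -0.2065  0.106   0.0701] [6.1 4. ] rms 0.74
[-0.7 -0.4 -0.5 -1.2 -0.6 -0.8 -1.1  0.1  0.  -0.1 -1.   0.3  0.1 -1.2
 -1.5  0.3 -1.  -0.1  0.5  0. ]
 pivot [ 0.5111 -0.2383  0.082 ] edge [ 0.4466 -0.2451  0.0865] jar [ 0.5037 -0.1687  0.027 ]
E [0.5624 0.2103 0.0909 0.0393] [5.2 2.3] rms 0.81
[-0.5 -1.2 -0.3 -1.4 -1.2 -1.  -0.5 -0.1  0.7  0.   0.2 -0.5 -0.4 -0.2
 -1.7 -0.6 -1.   0.3]
 pivot [0.5653 0.1784 0.082 ] edge [0.5006 0.1725 0.0846] jar [0.559  0.2481 0.027 ]
red [ 0.361 -0.023  0.045]
red [ 0.358 -0.147  0.045]
red [ 0.343 -0.25   0.045]
tool axes [[ 0.448  0.894 -0.001]
 [ 0.894 -0.448 -0.002]
 [-0.002 -0.    -1.   ]]
```

```bash
cat > plan.py <<'E'
from h import *
from bench import ctrl
def st():
    o=ctrl.observe(); M=R.from_quat(o["eef_rot"]).as_matrix(); return o,np.array(o["tool_pos"]),np.degrees(np.arctan2(M[1,0],M[0,0])),M
def plan(target,psi,n,step=45,tmax=8.5):
    o,p,a,M=st(); rows=[]
    print("t",o["time"],"p",p.round(4),"yaw",a.round(2),"tilt",np.degrees(np.arccos(-M[2,2])).round(2),"F",np.array(o["ft_force"]).round(2),"g",round(o["grip_width"],3))
    for i in range(n):
        d=np.array(target)-p; L=np.linalg.norm(d)*1000
        v=d*min(1,step/max(L,1e-6)); r=np.radians(a)
        loc=np.array([v[0]*np.cos(r)+v[1]*np.sin(r),v[0]*np.sin(r)-v[1]*np.cos(r),-v[2]])*1000
        loc=loc.round(0 if step>10 else 1); turn=np.clip((a-psi+180)%360-180,-tmax,tmax).round(1)
        rows.append([1,loc.tolist(),float(turn)])
        v=np.array([loc[0]*np.cos(r)+loc[1]*np.sin(r),loc[0]*np.sin(r)-loc[1]*np.cos(r),-loc[2]])/1000
        p=p+v; a-=turn
    print(rows); print("end",p.round(4),a)
E
python3 -c "
from plan import *
plan([.4927,-.0314,.20],-5.3,20,40)"
python3 - <<'E'
from h import *
s=load("scene0.pkl")["image"][0:60,240:340]; cv2.imwrite("pics/g.png",cv2.resize(s,None,fx=7,fy=7,interpolation=cv2.INTER_CUBIC))
E
```

```text
t 0.1 p [0.2463 0.4913 0.2302] yaw 63.37 tilt 0.12 F [0.9  0.56 0.08] g 0.998
[[1, [-25.0, 31.0, 2.0], 8.5], [1, [-20.0, 35.0, 2.0], 8.5], [1, [-14.0, 37.0, 2.0], 8.5], [1, [-9.0, 39.0, 2.0], 8.5], [1, [-3.0, 40.0, 2.0], 8.5], [1, [3.0, 40.0, 2.0], 8.5], [1, [9.0, 39.0, 2.0], 8.5], [1, [15.0, 37.0, 2.0], 8.5], [1, [20.0, 35.0, 2.0], 0.7], [1, [20.0, 34.0, 2.0], -0.0], [1, [20.0, 34.0, 2.0], -0.0], [1, [20.0, 34.0, 2.0], -0.0], [1, [20.0, 34.0, 3.0], -0.0], [1, [21.0, 34.0, 2.0], -0.0], [1, [10.0, 17.0, 1.0], -0.0], [1, [-0.0, 0.0, 0.0], -0.0], [1, [-0.0, 0.0, 0.0], -0.0], [1, [-0.0, 0.0, 0.0], -0.0], [1, [-0.0, 0.0, 0.0], -0.0], [1, [-0.0, 0.0, 0.0], -0.0]]
end [ 0.4928 -0.0311  0.2002] -5.330251458080849
```

View pics/g.png

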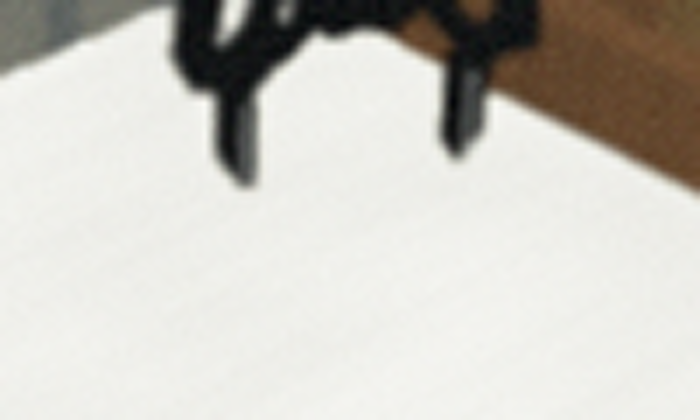

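Request:
arm_command([
  [1,[-25,31,2],8.5],
  [1,[-20,35,2],8.5],
  [1,[-14,37,2],8.5],
  [1,[-9,39,2],8.5],
  [1,[-3,40,2],8.5],
  [1,[3,40,2],8.5],
  [1,[9,39,2],8.5],
  [1,[15,37,2],8.5],
  [1,[20,35,2],0.7],
  [1,[20,34,2],0],
])

```text
time: 1.1
tool_pos: [0.4124, 0.117, 0.2038]
eef_rot: [0.998, -0.055, -0.004, 0.003]
ft_force: [1.1, 0.1, 0.2]
grip_width: 1.004
```

```bash
python3 -c "
from plan import *
plan([.4927,-.0314,.18],-5.3,10,40)"
```

```text
t 1.1 p [0.4124 0.117  0.2038] yaw -6.35 tilt 0.58 F [1.12 0.15 0.17] g 1.004
[[1, [23.0, 33.0, 6.0], -1.1], [1, [22.0, 33.0, 5.0], 0.0], [1, [22.0, 33.0, 6.0], 0.0], [1, [22.0, 33.0, 5.0], 0.0], [1, [5.0, 8.0, 2.0], 0.0], [1, [0.0, -0.0, -0.0], 0.0], [1, [0.0, -0.0, -0.0], 0.0], [1, [0.0, -0.0, -0.0], 0.0], [1, [0.0, -0.0, -0.0], 0.0], [1, [0.0, -0.0, -0.0], 0.0]]
end [ 0.4926 -0.0314  0.1798] -5.250785321363999
```

Request:
arm_command([
  [1,[23,33,6],-1.1],
  [1,[22,33,5],0],
  [1,[22,33,6],0],
  [1,[22,33,5],0],
  [1,[5,8,2],0],
  [1,[0,0,0],0],
  [1,[0,0,0],0],
  [1,[0,0,0],0],
  [1,[0,0,0],0],
  [1,[0,0,0],0],
])

```text
time: 2.1
tool_pos: [0.4921, -0.0385, 0.1759]
eef_rot: [0.999, -0.047, -0.007, 0.002]
ft_force: [0.3, 0.0, -0.2]
grip_width: 1.006
```

```bash
python3 - <<'E'
from plan import *
plan([.4927,-.0314,.10],-5.3,10,20)
for n,b in(("scene",(110,270,80,320)),("top",(150,270,230,390))):
    c=ctrl.capture(n); pickle.dump(c,open(n+"1.pkl","wb")); i=c["image"][b[0]:b[1],b[2]:b[3]]; cv2.imwrite(f"pics/{n}1.png",cv2.resize(i,None,fx=3.3,fy=3.3,interpolation=cv2.INTER_CUBIC))
E
```

```text
t 2.1 p [ 0.4921 -0.0385  0.1759] yaw -5.39 tilt 0.8 F [ 0.27  0.03 -0.24] g 1.006
[[1, [-0.0, -2.0, 20.0], -0.1], [1, [-0.0, -2.0, 20.0], 0.0], [1, [-0.0, -2.0, 20.0], 0.0], [1, [-0.0, -1.0, 16.0], 0.0], [1, [-0.0, -0.0, -0.0], 0.0], [1, [-0.0, -0.0, -0.0], 0.0], [1, [-0.0, -0.0, -0.0], 0.0], [1, [-0.0, -0.0, -0.0], 0.0], [1, [-0.0, -0.0, -0.0], 0.0], [1, [-0.0, -0.0, -0.0], 0.0]]
end [ 0.4928 -0.0315  0.0999] -5.291876740714577
```

View pics/scene1.png

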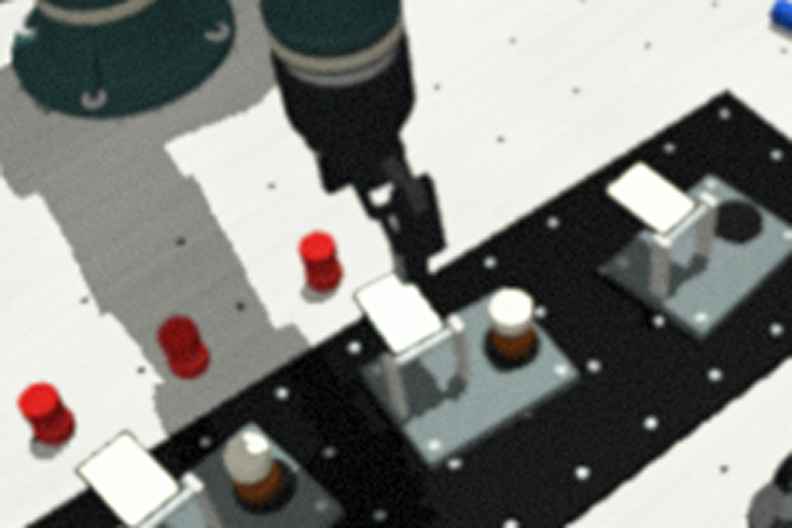

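View pics/top1.png

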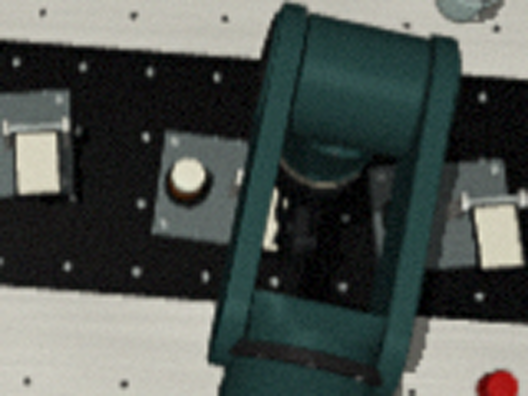

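```bash
python3 - <<'E'
from plan import *
c=load("scene1.pkl");t=load("top1.pkl"); o,p,a,M=st()
print(p, M.round(3), np.array(o["joints"]).round(3))
for l in([0,0,0],[.0425,0,-.013],[-.0425,0,-.013]):
    P=p+M@np.array(l); print((proj(c,P)[0]-[80,110])*3.3,(proj(t,P)[0]-[230,150])*3.3)
E
```

```text
[ 0.4922677  -0.03872914  0.17596926] [[ 0.995 -0.094 -0.013]
 [-0.094 -0.996 -0.003]
 [-0.013  0.005 -1.   ]] [-0.19  -0.011  1.582 -0.006  1.583 -0.095]
[375.04383599 242.88234908] [285.18084742 190.04816209]
[407.98743995 272.97780296] [292.02160313 137.6871192 ]
[339.08990577 189.69545144] [282.32066567 236.65707414]
```

Request:
arm_command([
  [1,[0,-2,15],0],
  [1,[0,-2,15],0],
  [1,[0,-2,15],0],
  [1,[0,-1,15],0],
  [1,[0,0,10],0],
  [1,[0,0,0],0],
  [1,[0,0,0],0],
  [1,[0,0,0],0],
  [1,[0,0,0],0],
  [1,[0,0,0],0],
])

```text
time: 3.2
tool_pos: [0.4946, -0.0303, 0.1087]
eef_rot: [0.999, -0.045, -0.002, 0.003]
ft_force: [-0.7, 0.8, 0.3]
grip_width: 0.998
```

```bash
python3 - <<'E'
from plan import *
plan([.4927,-.0314,.052],-5.3,6,10)
for n,b in(("scene",(110,270,80,320)),):
    c=ctrl.capture(n); pickle.dump(c,open(n+"2.pkl","wb")); i=c["image"][b[0]:b[1],b[2]:b[3]]; cv2.imwrite(f"pics/{n}2.png",cv2.resize(i,None,fx=3.3,fy=3.3,interpolation=cv2.INTER_CUBIC))
E
```

```text
t 3.2 p [ 0.4946 -0.0303  0.1087] yaw -5.21 tilt 0.36 F [-0.7   0.79  0.28] g 0.998
[[1, [-0.3, 0.2, 10.0], 0.1], [1, [-0.3, 0.2, 10.0], -0.0], [1, [-0.3, 0.2, 10.0], -0.0], [1, [-0.3, 0.3, 10.0], -0.0], [1, [-0.3, 0.2, 10.0], -0.0], [1, [-0.3, 0.2, 6.7], -0.0]]
end [ 0.4927 -0.0314  0.052 ] -5.305748328137573
```

View pics/scene2.png

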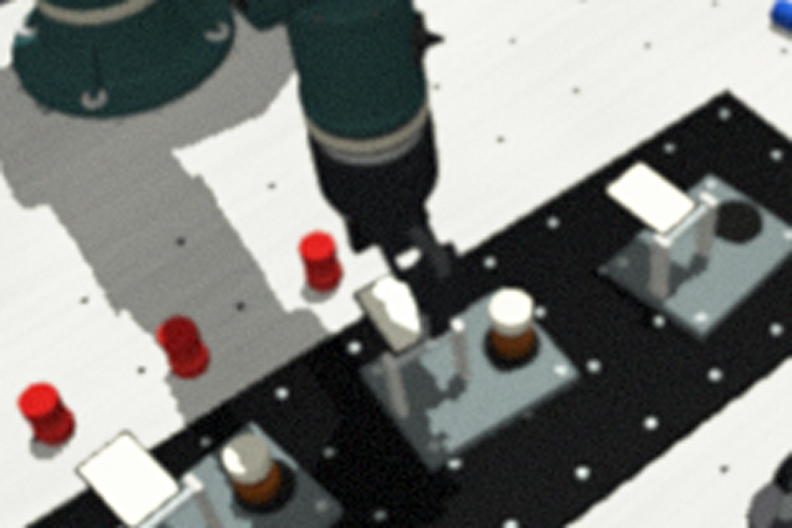

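Request:
arm_command([
  [1,[-2,0,5],0],
  [1,[-1,0,10],0],
  [1,[0,0,10],0],
  [1,[0,0,10],0],
  [1,[0,0,10],0],
  [1,[0,0,7],0],
  [1,[0,0,0],0],
  [1,[0,0,0],0],
  [1,[0,0,0],0],
  [1,[0,0,0],0],
])

```text
time: 4.25
tool_pos: [0.4905, -0.0303, 0.0512]
eef_rot: [0.999, -0.046, -0.002, 0.003]
ft_force: [-0.0, -0.9, 0.7]
grip_width: 1.003
```

```bash
python3 - <<'E'
from plan import *
plan([.4927,-.0314,.052],-5.3,1,10)
for n,b in(("scene",(110,270,80,320)),):
    c=ctrl.capture(n); pickle.dump(c,open(n+"3.pkl","wb")); i=c["image"][b[0]:b[1],b[2]:b[3]]; cv2.imwrite(f"pics/{n}3.png",cv2.resize(i,None,fx=3.3,fy=3.3,interpolation=cv2.INTER_CUBIC))
E
```

```text
t 4.25 p [ 0.4905 -0.0303  0.0512] yaw -5.22 tilt 0.41 F [-0.02 -0.88  0.68] g 1.003
[[1, [2.2, 0.9, -0.8], 0.1]]
end [ 0.4927 -0.0314  0.052 ] -5.319673755178542
```

View pics/scene3.png

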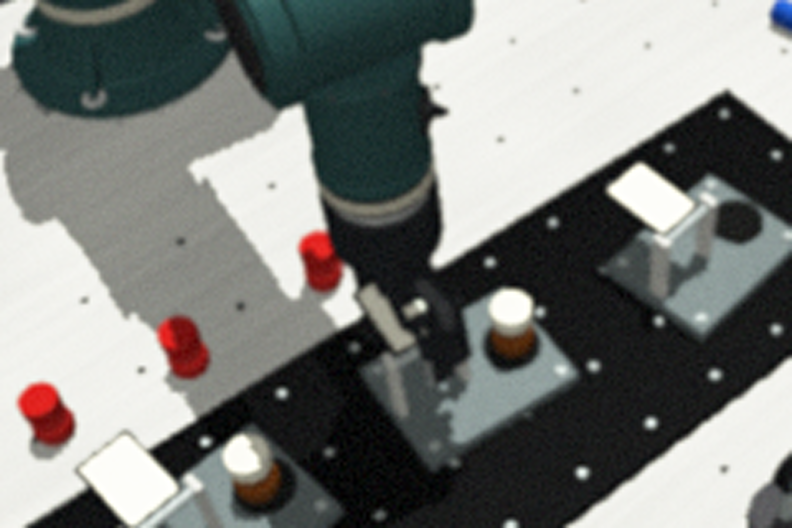

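Request:
arm_command([
  [1,[3,0,0],0],
  [1,[3,0,0],0],
  [1,[1,0,0],0],
  [1,[0,0,0],0],
  [1,[0,0,0],0],
  [1,[0,0,0],0],
  [1,[0,0,0],0],
  [1,[0.5,0,0],0],
  [1,[0,0,0],0],
  [1,[0,0,0],0],
])

```text
time: 5.3
tool_pos: [0.4972, -0.0311, 0.0515]
eef_rot: [0.999, -0.046, -0.004, 0.003]
ft_force: [-1.2, 0.4, -0.2]
grip_width: 1.001
```

```bash
cat > look.py <<'E'
from plan import *
import sys
k=sys.argv[1]; plan([.4927,-.0314,.052],-5.3,1,10)
b=tuple(map(int,sys.argv[2].split(","))) if len(sys.argv)>2 else (165,270,160,260)
c=ctrl.capture("scene"); pickle.dump(c,open(f"scene{k}.pkl","wb")); i=c["image"][b[0]:b[1],b[2]:b[3]]; cv2.imwrite(f"pics/scene{k}.png",cv2.resize(i,None,fx=5,fy=5,interpolation=cv2.INTER_CUBIC))
E
python3 look.py 4
```

```text
t 5.3 p [ 0.4972 -0.0311  0.0515] yaw -5.22 tilt 0.56 F [-1.21  0.43 -0.16] g 1.001
[[1, [-4.4, 0.7, -0.5], 0.1]]
end [ 0.4927 -0.0314  0.052 ] -5.317215575659431
```

View pics/scene4.png

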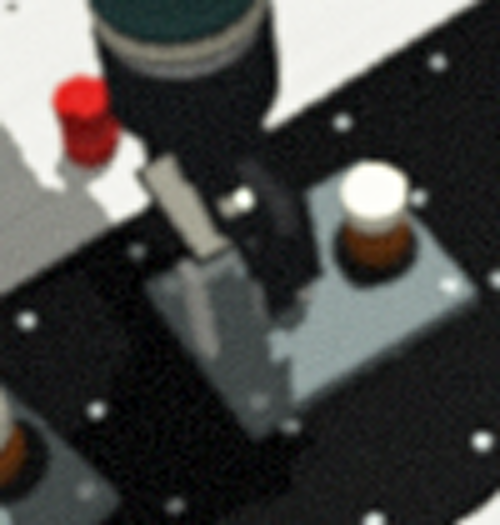

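Request:
arm_command([
  [1,[1,0,0],0],
  [1,[0,0,0],0],
  [1,[0,0,0],0],
  [1,[0,0,0],0],
  [1,[0,0,0],0],
  [1,[0,0,0],0],
  [1,[1,0,0],0],
  [1,[0,0,0],0],
  [1,[0,0,0],0],
  [1,[0,0,0],0],
])

```text
time: 6.35
tool_pos: [0.4974, -0.0313, 0.0506]
eef_rot: [0.999, -0.045, -0.007, 0.003]
ft_force: [-2.8, -0.2, 1.2]
grip_width: 1.001
```

Request:
arm_command([
  [1,[1,0,-2],0],
  [1,[1,0,-3],0],
  [1,[1,0,-3],0],
  [1,[1,0,-3],0],
  [1,[1,0,-3],0],
  [1,[1,0,-3],0],
  [1,[0,0,0],0],
  [1,[0,0,0],0],
  [1,[0,0,0],0],
  [1,[0,0,0],0],
])

```text
time: 7.35
tool_pos: [0.5016, -0.0319, 0.0692]
eef_rot: [0.999, -0.045, -0.01, 0.003]
ft_force: [-5.0, -0.3, 0.9]
grip_width: 0.997
```

```bash
python3 look.py 5
```

```text
t 7.35 p [ 0.5016 -0.0319  0.0692] yaw -5.21 tilt 1.18 F [-5.   -0.32  0.91] g 0.997
[[1, [-4.6, 0.2, 8.9], 0.1]]
end [ 0.497  -0.0317  0.0603] -5.3056641543444245
```

View pics/scene5.png

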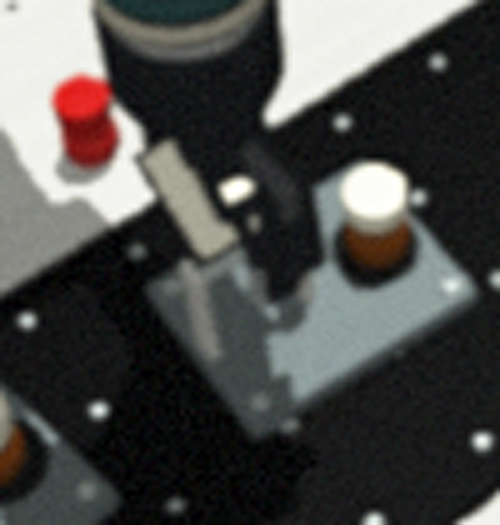

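Request:
arm_command([
  [1,[0.5,0,-4],0],
  [1,[1,0,-4],0],
  [1,[1.5,0,-4],0],
  [1,[1.8,0,-4],0],
  [1,[2,0,-4],0],
  [1,[2.4,0,-4],0],
  [1,[2.8,0,-4],0],
  [1,[0,0,0],0],
  [1,[0,0,0],0],
  [1,[0,0,0],0],
])

```text
time: 8.4
tool_pos: [0.5211, -0.0329, 0.102]
eef_rot: [0.999, -0.045, -0.002, 0.003]
ft_force: [0.7, 0.7, -0.1]
grip_width: 1.004
```

```bash
python3 look.py 6
```

```text
t 8.4 p [ 0.5211 -0.0329  0.102 ] yaw -5.2 tilt 0.42 F [ 0.68  0.66 -0.1 ] g 1.004
[[1, [-4.9, 0.2, 8.7], 0.1]]
end [ 0.5162 -0.0327  0.0933] -5.303182902792382
```

View pics/scene6.png

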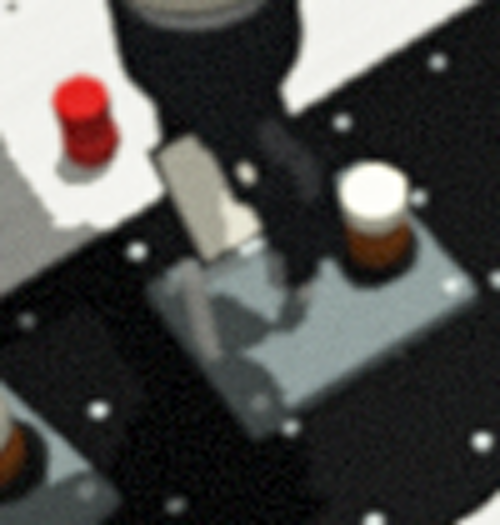

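Request:
arm_command([
  [1,[3,0,-3],0],
  [1,[5,0,-3],0],
  [1,[6,0,-3],0],
  [1,[7,0,-2],0],
  [1,[7,0,-1],0],
  [1,[7,0,0],0],
  [1,[7,0,0],0],
  [1,[7,0,0],0],
  [1,[6,0,0],0],
  [1,[0,0,0],0],
])

```text
time: 9.45
tool_pos: [0.581, -0.0383, 0.1137]
eef_rot: [0.999, -0.045, -0.003, 0.003]
ft_force: [0.2, -0.2, -0.3]
grip_width: 0.999
```

```bash
python3 look.py 7; python3 -c "
from h import *
t=load('top0.pkl');s=load('scene0.pkl')
for uv in [(270,142),(372,153)]: print(ray(t,uv,0))
for uv in [(318,272),(195,358)]: print(ray(s,uv,0))
"
```

```text
t 9.45 p [ 0.581  -0.0383  0.1137] yaw -5.21 tilt 0.46 F [ 0.21 -0.16 -0.34] g 0.999
[[1, [-8.2, 0.1, 5.7], 0.1]]
end [ 0.5728 -0.0377  0.108 ] -5.3079998531832535
[0.74183942 0.09006507 0.        ]
[ 0.71684802 -0.2458732   0.        ]
[0.76786675 0.08467031 0.        ]
[ 0.72991718 -0.24167418  0.        ]
```

View pics/scene7.png

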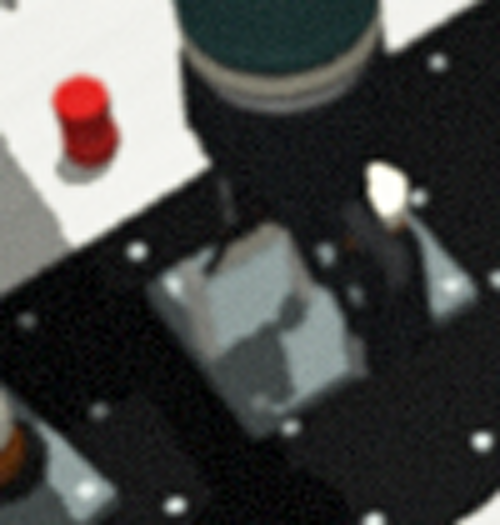

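Request:
arm_command([
  [1,[8,0,3],0],
  [1,[8,0,6],0],
  [1,[5,0,6],0],
  [1,[4,0,7],0],
  [1,[3,0,7],0],
  [1,[1,0,6],0],
  [1,[0,0,4],0],
  [1,[0,0,0],0],
  [1,[0,0,0],0],
  [1,[0,0,0],0],
])

```text
time: 10.5
tool_pos: [0.6117, -0.0413, 0.0712]
eef_rot: [0.999, -0.045, -0.003, 0.003]
ft_force: [1.0, -1.1, -0.1]
grip_width: 1.001
```

```bash
python3 look.py 8
```

```text
t 10.5 p [ 0.6117 -0.0413  0.0712] yaw -5.21 tilt 0.45 F [ 0.98 -1.08 -0.08] g 1.001
[[1, [-9.9, 0.1, 1.6], 0.1]]
end [ 0.6019 -0.0405  0.0696] -5.306105998071164
```

View pics/scene8.png

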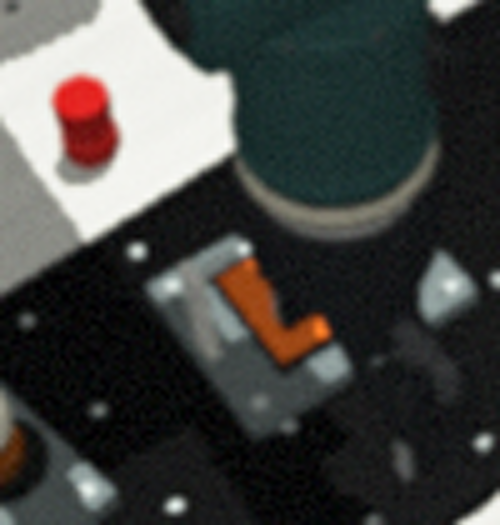

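Request:
arm_command([
  [1,[-2,0,0.7],0],
  [1,[-1,0,0.7],0],
  [1,[0,0,0.7],0],
  [1,[0,0,1],0],
  [1,[0,0,1],0],
  [1,[0,0,0],0],
  [1,[0,0,-5],0],
  [1,[0,0,-15],0],
  [1,[0,0,-30],0],
  [1,[0,0,-30],0],
])

```text
time: 11.55
tool_pos: [0.6051, -0.0401, 0.1467]
eef_rot: [0.999, -0.045, -0.008, 0.002]
ft_force: [-0.1, -0.5, 0.5]
grip_width: 0.998
```

```bash
python3 -c "
from plan import *
plan([.4823,-.2414,.18],6.1,10,40)"
```

```text
t 11.55 p [ 0.6051 -0.0401  0.1467] yaw -5.21 tilt 1.0 F [-0.12 -0.52  0.52] g 0.998
[[1, [-17.0, 36.0, -6.0], -8.5], [1, [-23.0, 33.0, -6.0], -2.8], [1, [-24.0, 31.0, -5.0], -0.0], [1, [-24.0, 31.0, -6.0], -0.0], [1, [-24.0, 31.0, -5.0], -0.0], [1, [-23.0, 30.0, -5.0], -0.0], [1, [-0.0, 0.0, -0.0], -0.0], [1, [-0.0, 0.0, -0.0], -0.0], [1, [-0.0, 0.0, -0.0], -0.0], [1, [-0.0, 0.0, -0.0], -0.0]]
end [ 0.4824 -0.241   0.1797] 6.087844977928676
```

Request:
arm_command([
  [1,[0,0,-20],0],
  [1,[-17,36,-6],-8.5],
  [1,[-23,33,-5],-2.8],
  [1,[-24,31,-5],0],
  [1,[-24,31,0],0],
  [1,[-22,28,0],0],
  [1,[-15,18,0],0],
  [1,[-4,5,0],0],
  [1,[0,0,0],0],
  [1,[0,0,0],0],
])

```text
time: 12.55
tool_pos: [0.4889, -0.2364, 0.2008]
eef_rot: [0.998, 0.059, -0.0, 0.004]
ft_force: [-0.0, 0.4, 0.2]
grip_width: 1.001
```

```bash
python3 -c "
from plan import *
plan([.4823,-.2414,.11],6.1,10,15)
c=ctrl.capture('scene'); cv2.imwrite('pics/s9.png',cv2.resize(c['image'][140:320,60:280],None,fx=3.5,fy=3.5,interpolation=cv2.INTER_CUBIC))
pickle.dump(c,open('scene9.pkl','wb'))
"
```

```text
t 12.55 p [ 0.4889 -0.2364  0.2008] yaw 6.77 tilt 0.47 F [-0.02  0.44  0.17] g 1.001
[[1, [-1.0, 1.0, 15.0], 0.7], [1, [-1.0, 1.0, 15.0], -0.0], [1, [-1.0, 1.0, 15.0], -0.0], [1, [-1.0, 0.0, 15.0], -0.0], [1, [-1.0, 1.0, 15.0], -0.0], [1, [-2.0, 0.0, 15.0], -0.0], [1, [-0.0, 0.0, 1.0], -0.0], [1, [-0.0, 0.0, -0.0], -0.0], [1, [-0.0, 0.0, -0.0], -0.0], [1, [-0.0, 0.0, -0.0], -0.0]]
end [ 0.4824 -0.2411  0.1098] 6.071075880862664
```

View pics/s9.png

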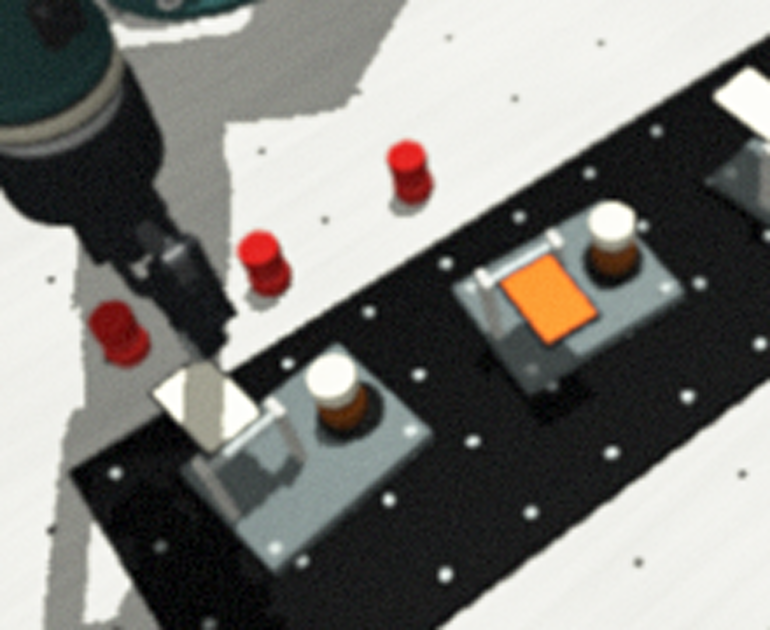

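Request:
arm_command([
  [1,[-3,2,15],0.7],
  [1,[-2,2,15],0],
  [1,[-1,1,15],0],
  [1,[-1,0,15],0],
  [1,[-1,0,15],0],
  [1,[0,0,10],0],
  [1,[0,0,3],0],
  [1,[0,0,0],0],
  [1,[0,0,0],0],
  [1,[0,0,0],0],
])

```text
time: 13.6
tool_pos: [0.4833, -0.235, 0.1026]
eef_rot: [0.998, 0.058, -0.002, 0.002]
ft_force: [-0.6, 0.1, -0.1]
grip_width: 1.001
```

```bash
python3 -c "
from plan import *
plan([.4807,-.2416,.052],6.1,10,10)
c=ctrl.capture('scene'); cv2.imwrite('pics/s10.png',cv2.resize(c['image'][140:320,60:280],None,fx=3.5,fy=3.5,interpolation=cv2.INTER_CUBIC))
"
```

```text
t 13.6 p [ 0.4833 -0.235   0.1026] yaw 6.63 tilt 0.33 F [-0.61  0.08 -0.11] g 1.001
[[1, [-0.6, 1.2, 9.9], 0.5], [1, [-0.6, 1.2, 9.9], 0.0], [1, [-0.7, 1.3, 9.9], 0.0], [1, [-0.6, 1.2, 9.9], 0.0], [1, [-0.7, 1.3, 9.9], 0.0], [1, [-0.1, 0.1, 1.1], 0.0], [1, [0.0, 0.0, 0.0], 0.0], [1, [0.0, 0.0, 0.0], 0.0], [1, [0.0, 0.0, 0.0], 0.0], [1, [0.0, 0.0, 0.0], 0.0]]
end [ 0.4807 -0.2416  0.052 ] 6.13385545267562
```

View pics/s10.png

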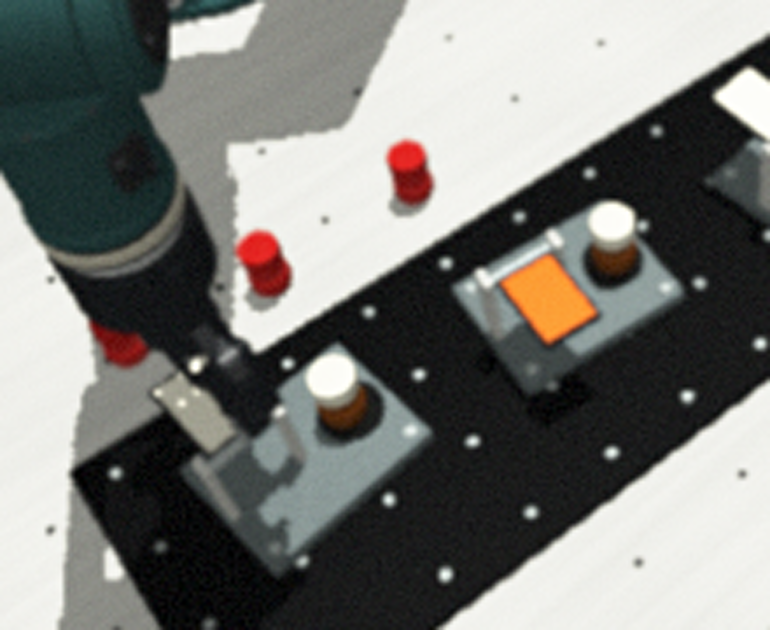

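Request:
arm_command([
  [1,[-2,4,0],0.5],
  [1,[-1,3,8],0],
  [1,[0,1,10],0],
  [1,[0,0,10],0],
  [1,[0,0,10],0],
  [1,[0,0,9],0],
  [1,[0,0,2],0],
  [1,[0,0,0],0],
  [1,[0,0,0],0],
  [1,[0,0,0],0],
])

```text
time: 14.65
tool_pos: [0.481, -0.2448, 0.0498]
eef_rot: [0.999, 0.053, -0.002, 0.002]
ft_force: [-0.2, 0.2, -0.3]
grip_width: 1.003
```

```bash
cat > sr.py <<'E'
from plan import *
o,p,a,M=st(); d=p-np.array([.5111,-.2383,.082]); x=np.array([.9943,.1063]); y=np.array([-.1063,.9943])
print("t",o["time"],"p",p.round(4),"s",(d[:2]@x*1000).round(1),"lat",(d[:2]@y*1000).round(1),"nearpad s",(d[:2]@x*1000-42.5).round(1),"tip h",(d[2]*1000+13).round(1),"yaw",a.round(1),"tilt",np.degrees(np.arccos(-M[2,2])).round(2),"F",np.array(o["ft_force"]).round(1))
E
python3 sr.py;  python3 look.py 11 200,310,80,190
```

```text
t 14.65 p [ 0.481  -0.2448  0.0498] s -30.6 lat -3.2 nearpad s -73.1 tip h -19.2 yaw 6.1 tilt 0.31 F [-0.2  0.2 -0.3]
t 14.65 p [ 0.481  -0.2448  0.0498] yaw 6.05 tilt 0.31 F [-0.18  0.24 -0.27] g 1.003
[[1, [1.6, -9.9, -0.1], 8.5]]
end [ 0.4815 -0.2348  0.0499] -2.449883717701163
```

View pics/scene11.png

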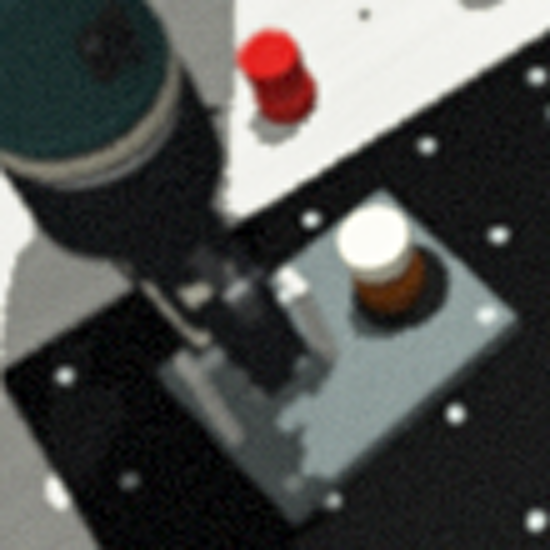

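Request:
arm_command([
  [1,[2,-1,0],0],
  [1,[2,-1,0],0],
  [1,[1,0,0],0],
  [1,[0,0,0],0],
  [1,[0,0,0],0],
  [1,[1,0,0],0],
  [1,[0,0,0],0],
  [1,[1,0,0],0],
  [1,[0,0,0],0],
  [1,[0.5,0,0],0],
])

```text
time: 15.7
tool_pos: [0.4869, -0.2425, 0.0505]
eef_rot: [0.999, 0.053, -0.004, 0.003]
ft_force: [-3.5, -0.4, -0.9]
grip_width: 1.002
```

```bash
python3 sr.py
```

```text
t 15.7 p [ 0.4869 -0.2425  0.0505] s -24.5 lat -1.6 nearpad s -67.0 tip h -18.5 yaw 6.0 tilt 0.54 F [-3.5 -0.4 -0.9]
```

Contact is at the same place as on the middle stage (pad s = -67 mm), with 3.5 N. I'll lift along the arc, pressing slightly less.

Request:
arm_command([
  [1,[0.7,0,-2],0],
  [1,[0.7,0,-3],0],
  [1,[0.8,0,-3],0],
  [1,[0.8,0,-3],0],
  [1,[0.8,0,-3],0],
  [1,[0.8,0,-3],0],
  [1,[0.5,0,-1],0],
  [1,[0,0,0],0],
  [1,[0,0,0],0],
  [1,[0,0,0],0],
])

```text
time: 16.7
tool_pos: [0.4915, -0.2421, 0.0705]
eef_rot: [0.999, 0.053, -0.005, 0.003]
ft_force: [-3.0, -1.8, 1.5]
grip_width: 1.0
```

```bash
python3 sr.py;  python3 look.py 12 200,310,80,190
```

```text
t 16.7 p [ 0.4915 -0.2421  0.0705] s -19.9 lat -1.7 nearpad s -62.4 tip h 1.5 yaw 6.0 tilt 0.68 F [-3.  -1.8  1.5]
t 16.7 p [ 0.4915 -0.2421  0.0705] yaw 6.03 tilt 0.68 F [-3.03 -1.78  1.52] g 1.0
[[1, [1.1, -9.9, 0.9], 8.5]]
end [ 0.4915 -0.2321  0.0696] -2.4691960597627896
```

View pics/scene12.png

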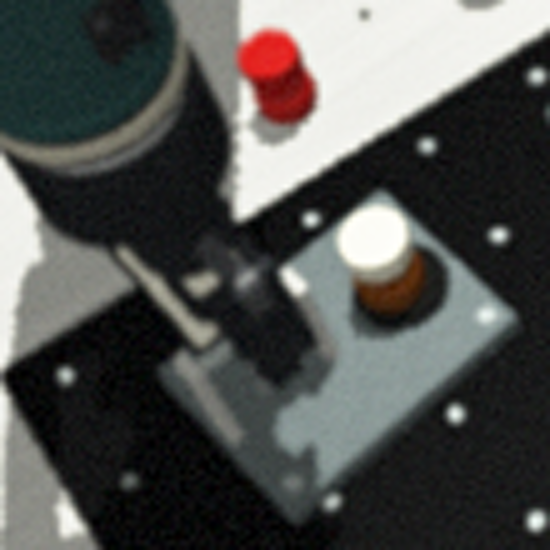

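Request:
arm_command([
  [1,[0.5,0,-4],0],
  [1,[1,0,-4],0],
  [1,[1.5,0,-4],0],
  [1,[1.8,0,-4],0],
  [1,[2,0,-4],0],
  [1,[2.4,0,-4],0],
  [1,[2.8,0,-4],0],
  [1,[0,0,0],0],
  [1,[0,0,0],0],
  [1,[0,0,0],0],
])

```text
time: 17.75
tool_pos: [0.5088, -0.2399, 0.102]
eef_rot: [0.999, 0.053, -0.001, 0.003]
ft_force: [-0.4, -0.4, 0.1]
grip_width: 1.0
```

```bash
python3 sr.py;  python3 look.py 13 200,310,80,190
```

```text
t 17.75 p [ 0.5088 -0.2399  0.102 ] s -2.4 lat -1.3 nearpad s -44.9 tip h 33.0 yaw 6.1 tilt 0.34 F [-0.4 -0.4  0.1]
t 17.75 p [ 0.5088 -0.2399  0.102 ] yaw 6.09 tilt 0.34 F [-0.43 -0.38  0.08] g 1.0
[[1, [0.3, -9.7, 2.3], 8.5]]
end [ 0.5081 -0.2302  0.0997] -2.4135791705392666
```

View pics/scene13.png

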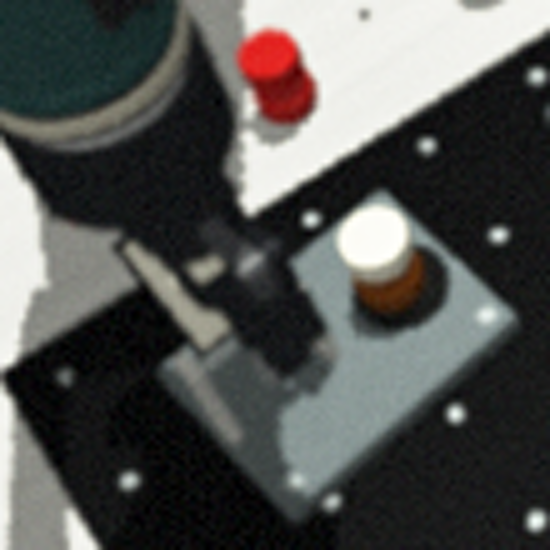

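```bash
python3 - <<'E'
from fit import *
c=load("scene13.pkl"); p=[.5077,-.2065,.106]
for th in(0,10,20,30,40,48,55):
    a=np.radians(th); print(th,((proj(c,[w(p,fl(a,-21)),w(p,fl(a,-21,off=-2.5)),w(p,fl(a,21))])-[80,200])*5).round(0).tolist())
E
```

```text
0 [[113.0, 269.0], [116.0, 275.0], [192.0, 207.0]]
10 [[106.0, 259.0], [109.0, 263.0], [186.0, 195.0]]
20 [[103.0, 251.0], [104.0, 254.0], [184.0, 187.0]]
30 [[102.0, 246.0], [102.0, 248.0], [184.0, 182.0]]
40 [[104.0, 245.0], [103.0, 245.0], [188.0, 180.0]]
48 [[109.0, 247.0], [106.0, 246.0], [193.0, 181.0]]
55 [[114.0, 251.0], [111.0, 248.0], [199.0, 184.0]]
```

Request:
arm_command([
  [1,[3,0,-3],0],
  [1,[5,0,-3],0],
  [1,[6,0,-3],0],
  [1,[7,0,-2],0],
  [1,[7,0,-1],0],
  [1,[7,0,0],0],
  [1,[7,0,0],0],
  [1,[7,0,0],0],
  [1,[6,0,0],0],
  [1,[0,0,0],0],
])

```text
time: 18.8
tool_pos: [0.5686, -0.2333, 0.1141]
eef_rot: [0.999, 0.053, -0.001, 0.003]
ft_force: [-0.2, 0.2, -0.3]
grip_width: 0.999
```

```bash
python3 sr.py;  python3 look.py 14 200,310,80,190
```

```text
t 18.8 p [ 0.5686 -0.2333  0.1141] s 57.8 lat -1.2 nearpad s 15.3 tip h 45.1 yaw 6.1 tilt 0.32 F [-0.2  0.2 -0.3]
t 18.8 p [ 0.5686 -0.2333  0.1141] yaw 6.1 tilt 0.32 F [-0.15  0.16 -0.25] g 0.999
[[1, [-2.4, -9.3, 2.8], 8.5]]
end [ 0.5653 -0.2243  0.1113] -2.40038193654025
```

View pics/scene14.png

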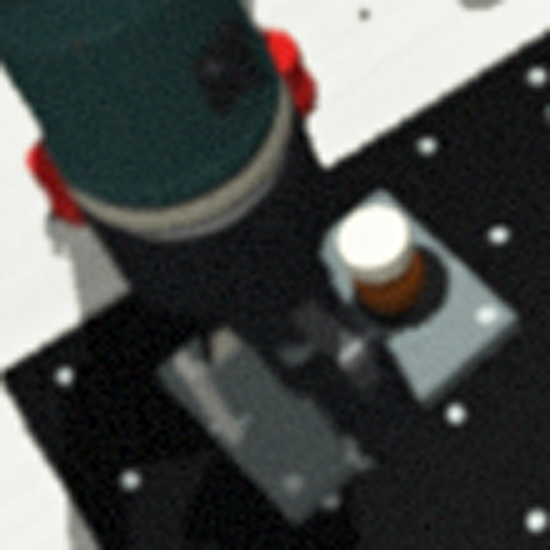

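Request:
arm_command([
  [1,[8,0,3],0],
  [1,[8,0,6],0],
  [1,[5,0,6],0],
  [1,[4,0,7],0],
  [1,[3,0,7],0],
  [1,[1,0,6],0],
  [1,[0,0,4],0],
  [1,[0,0,0],0],
  [1,[0,0,0],0],
  [1,[0,0,0],0],
])

```text
time: 19.85
tool_pos: [0.5994, -0.2302, 0.0713]
eef_rot: [0.999, 0.053, -0.001, 0.003]
ft_force: [-0.7, -0.5, 0.2]
grip_width: 1.0
```

```bash
python3 sr.py;  python3 look.py 15 200,310,80,190
```

```text
t 19.85 p [ 0.5994 -0.2302  0.0713] s 88.7 lat -1.3 nearpad s 46.2 tip h 2.3 yaw 6.1 tilt 0.31 F [-0.7 -0.5  0.2]
t 19.85 p [ 0.5994 -0.2302  0.0713] yaw 6.07 tilt 0.31 F [-0.66 -0.49  0.23] g 1.0
[[1, [-3.8, -9.2, 0.9], 8.5]]
end [ 0.5947 -0.2215  0.0704] -2.430291882322927
```

View pics/scene15.png

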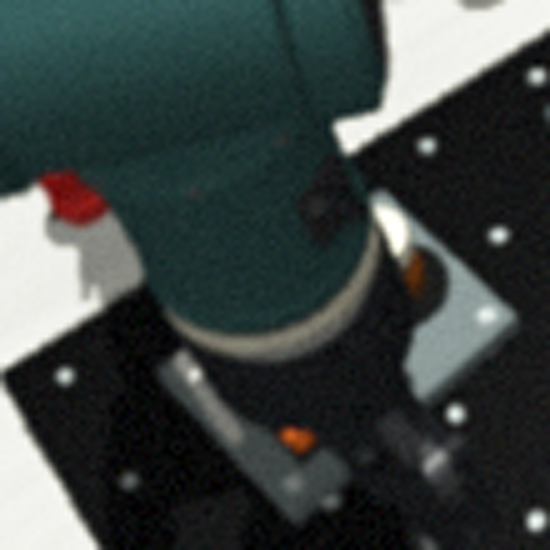

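Orange is visible here too. Now a light press onto the stop, then lift straight up.

Request:
arm_command([
  [1,[-2,0,0.7],0],
  [1,[-1,0,0.7],0],
  [1,[0,0,0.7],0],
  [1,[0,0,1],0],
  [1,[0,0,1],0],
  [1,[0,0,0],0],
  [1,[0,0,-5],0],
  [1,[0,0,-15],0],
  [1,[0,0,-30],0],
  [1,[0,0,-40],0],
])

```text
time: 20.9
tool_pos: [0.5921, -0.2284, 0.1549]
eef_rot: [0.999, 0.053, -0.008, -0.001]
ft_force: [0.3, -0.6, 0.2]
grip_width: 0.997
```

Request:
arm_command([
  [1,[-10,0,-40],0],
  [1,[-30,0,-30],0],
  [1,[-40,0,-10],0],
  [1,[-40,0,0],0],
  [1,[-40,0,0],0],
  [1,[-40,0,0],0],
  [1,[-30,0,0],0],
  [1,[-10,0,0],0],
  [1,[0,0,0],0],
  [1,[0,0,0],0],
])

```text
time: 21.9
tool_pos: [0.3495, -0.2565, 0.2568]
eef_rot: [0.999, 0.053, 0.002, 0.008]
ft_force: [0.5, -0.1, 0.4]
grip_width: 1.002
```

```bash
python3 -c "
from plan import *
for n,b in (('scene',(140,320,70,330)),('top',(150,280,170,410))):
    c=ctrl.capture(n); cv2.imwrite(f'pics/{n}16.png',cv2.resize(c['image'][b[0]:b[1],b[2]:b[3]],None,fx=3,fy=3,interpolation=cv2.INTER_CUBIC)); pickle.dump(c,open(n+'16.pkl','wb'))
"
```

```text
(no output)
```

View pics/scene16.png

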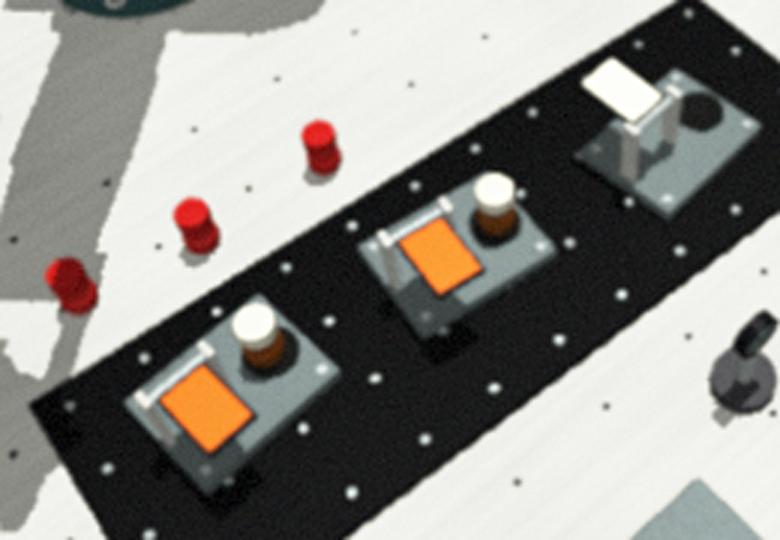

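View pics/top16.png

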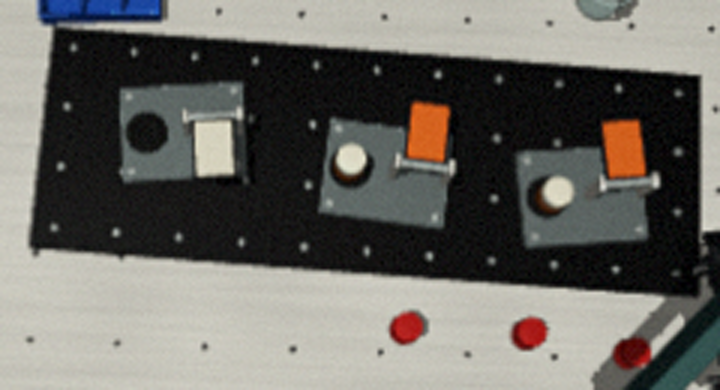

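```bash
python3 - <<'E'
from fit import *
S=load("scene16.pkl");T=load("top16.pkl")
for k,p in(("M",[.5245,-.0022,-.0921]),("R",[.5077,-.2065,.106])):
    for d in(180,175,170,160):
        a=np.radians(d); P=[w(p,fl(a,dy,off=-2.5)) for dy in(21,-21)]
        print(k,d,((proj(S,P)-[70,140])*3).round(0).tolist(),((proj(T,P)-[170,150])*3).round(0).tolist())
# image shift before/after
for n,A,B,bx in(("scene",s,S,{"Mjar":(225,195,252,222),"Rjar":(142,236,172,268),"Mplate":(225,220,258,245),"Ejar":(280,155,325,212),"Rplate":(155,255,185,285),"Mpost":(190,215,205,240)}),
                ("top",t,T,{"Mjar":(276,190,298,232),"Rjar":(341,198,366,235),"E":(208,175,255,215)})):
    for k,(x0,y0,x1,y1) in bx.items():
        g=lambda I:cv2.cvtColor(I["image"],cv2.COLOR_BGR2GRAY)
        tm=g(A)[y0:y1,x0:x1]; U=8
        big=cv2.resize(g(B)[y0-4:y1+4,x0-4:x1+4],None,fx=U,fy=U,interpolation=cv2.INTER_CUBIC); tt=cv2.resize(tm,None,fx=U,fy=U,interpolation=cv2.INTER_CUBIC)
        r=cv2.matchTemplate(big,tt,cv2.TM_CCOEFF_NORMED); _,m,_,l=cv2.minMaxLoc(r); print(n,k,"shift px",l[0]/U-4,l[1]/U-4,round(m,3))
E
```

```text
M 180 [[485.0, 268.0], [438.0, 298.0]] [[408.0, 96.0], [449.0, 102.0]]
M 175 [[484.0, 264.0], [437.0, 293.0]] [[408.0, 95.0], [450.0, 101.0]]
M 170 [[483.0, 259.0], [436.0, 288.0]] [[409.0, 95.0], [451.0, 100.0]]
M 160 [[480.0, 248.0], [432.0, 277.0]] [[410.0, 95.0], [452.0, 101.0]]
R 180 [[258.0, 414.0], [210.0, 457.0]] [[597.0, 117.0], [637.0, 114.0]]
R 175 [[256.0, 410.0], [207.0, 453.0]] [[598.0, 116.0], [639.0, 113.0]]
R 170 [[253.0, 405.0], [204.0, 448.0]] [[599.0, 116.0], [640.0, 113.0]]
R 160 [[247.0, 395.0], [197.0, 438.0]] [[603.0, 116.0], [644.0, 114.0]]
scene Mjar shift px 0.0 0.125 0.998
scene Rjar shift px 0.0 0.0 0.999
scene Mplate shift px 0.375 0.0 0.982
scene Ejar shift px 0.0 0.0 0.999
scene Rplate shift px 0.0 0.0 0.997
scene Mpost shift px -0.125 0.375 0.832
top Mjar shift px 0.0 0.0 0.996
top Rjar shift px 0.0 0.0 0.998
top E shift px 0.0 0.0 0.998
```

```bash
python3 - <<'E'
from fit import *
from scipy.optimize import least_squares
S=load("scene16.pkl");T=load("top16.pkl")
def quad(I,box):
    x0,y0,x1,y1=box; U=8; im=cv2.resize(I["image"][y0:y1,x0:x1],None,fx=U,fy=U,interpolation=cv2.INTER_CUBIC).astype(int)
    m=((im[...,2]-im[...,0])>90).astype(np.uint8); m=cv2.morphologyEx(m,cv2.MORPH_OPEN,np.ones((9,9)))
    n,l,st,ce=cv2.connectedComponentsWithStats(m); k=1+np.argmax(st[1:,4]); m=(l==k).astype(np.uint8)
    c=cv2.findContours(m,cv2.RETR_EXTERNAL,cv2.CHAIN_APPROX_NONE)[0][0]; 
    q=cv2.minAreaRect(c); M=cv2.moments(m,True)
    h=cv2.approxPolyDP(c,20,True)[:,0]
    return (np.array([M['m10'],M['m01']])/M['m00']+.5)/U+[x0-.5,y0-.5],(h+.5)/U+[x0-.5,y0-.5]
for k,p,bs,bt in(("M",[.5245,-.0022,-.0921],(195,205,235,242),(300,178,325,208)),("R",[.5077,-.2065,.106],(115,255,160,295),(365,185,390,212))):
    for n,I,b in(("S",S,bs),("T",T,bt)):
        ce,h=quad(I,b); print(k,n,"obs",ce.round(2),h.round(1).tolist())
        for d in(180,176,172):
            a=np.radians(d); P=np.array([w(p,fl(a,dy,r=r,off=-2.5)) for r in(3,65) for dy in(21,-21)])
            q=proj(I,P); print("   ",d,q.mean(0).round(2),q.round(1).tolist())
E
```

```text
M S obs [216.28 224.87] [[215.3, 212.4], [202.8, 221.3], [216.8, 237.6], [229.7, 228.2]]
    180 [216.29 225.06] [[216.4, 211.2], [201.0, 220.3], [231.7, 229.5], [216.0, 239.2]]
    176 [216.15 224.42] [[216.4, 211.1], [200.9, 220.2], [231.5, 228.3], [215.7, 238.1]]
    172 [215.97 223.73] [[216.3, 211.0], [200.9, 220.1], [231.3, 227.0], [215.4, 236.8]]
M T obs [312.23 193.48] [[308.1, 183.7], [305.3, 201.2], [317.1, 203.3], [319.2, 185.9]]
    180 [311.84 192.96] [[303.9, 202.1], [317.8, 203.8], [305.9, 182.1], [319.7, 183.8]]
    176 [311.93 192.85] [[303.9, 202.1], [317.8, 203.9], [306.1, 181.9], [319.9, 183.6]]
    172 [312.02 192.79] [[303.9, 202.2], [317.8, 203.9], [306.2, 181.7], [320.1, 183.4]]
R S obs [138.23 275.64] [[136.6, 261.3], [123.1, 273.7], [140.2, 290.1], [153.3, 277.2]]
    180 [138.69 275.84] [[137.4, 259.9], [121.4, 273.3], [156.0, 277.9], [139.9, 292.2]]
    176 [138.35 275.27] [[137.3, 259.8], [121.3, 273.2], [155.5, 276.9], [139.3, 291.2]]
    172 [137.96 274.66] [[137.2, 259.7], [121.3, 273.1], [154.8, 275.7], [138.5, 290.1]]
R T obs [377.54 199.16] [[381.9, 189.7], [370.6, 191.1], [372.9, 208.7], [384.6, 207.4]]
    180 [376.93 198.54] [[371.5, 209.1], [385.1, 208.0], [368.8, 189.0], [382.3, 188.0]]
    176 [377.15 198.44] [[371.5, 209.1], [385.1, 208.1], [369.2, 188.8], [382.8, 187.8]]
    172 [377.37 198.4 ] [[371.5, 209.2], [385.1, 208.1], [369.6, 188.6], [383.2, 187.7]]
```

```bash
python3 -c "
from bench import ctrl
print(ctrl.observe()['time'],ctrl.hand_in())"
```

```text
the job is handed in; nothing more can be done
22.0 None
```

I flipped the flags of the two loaded stages, the middle and right ones, over to the far side with their orange faces up. The empty left stage still shows white. I handed the job in at 22.0 s.

**How:** I pressed the pad of one open finger lightly against each flag's free edge, followed its arc up and over, and pressed it lightly onto the far stop. Nothing was gripped. The highest force I read was about 5 N, taken between moves with roughly 1 N of noise.

**Last checks:**
- **Flag angles:** the orange faces match 180° in the scene camera to within about 2–3°. At the end of each push, before the final press, the fingertip was within about 0.3 mm of the height of a level flag's top face.
- **Stages and jars:** comparing pictures from before and after, the right stage and its jar, the middle jar and the empty stage moved 0 to 0.1 px. I did not measure the red jars, beaker, lens mount, driver or tray this way. I saw no change in the items shown in the final views, and the arm kept clear of them all.
- **Checks that were less clean:**
  - Two patches on the middle stage matched less well and read up to 0.4 px. I think this is the flag and its shadow changing there, since the jar on that stage read 0.1 px or less.
  - The first fit read the flags as 2–5° raised, which suggests a small bias in the camera calibration.
  - I did not read the force while pressing the flags onto their stops, so the angle rests on the pictures and the fingertip height.

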